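# Seat the filter lid and the relay before starting the grinder

### The job

Get the grinder's coolant station ready to run: one of the two filter pots has its lid standing proud, and the plug-in relay is standing proud of its socket on the control box. Press that lid and the relay straight down until both are fully home, in either order, and do not push down the mushroom knob of the hand pump.

Things in the scene. Friction and masses are not known exactly. Their poses are not given: they have to be found in the camera images.
- lid_a_top (a point): Centre of the top of the proud filter lid: round, flat, black, 84 mm across (90 over its ribs), 12 mm thick, white skirt showing below. Fixed grey pot, foot 104 mm across, dark rim 100 mm above the bench. Lid top starts 131 to 137 mm above the bench; home it is at 112 mm, on a hard stop. It only slides straight down, 7 N friction, stays where left, may be pressed anywhere on top. z is up.
- lid_b_top (a point): Centre of the top of the other pot's lid: identical pot and lid, but already fully home, its top 112 mm above the bench and no skirt showing. It needs nothing. Pots, pump and control box swap places from run to run.
- relay_top (a point): Centre of the top of the relay: upright white block, 36 mm (its x) by 50 mm (its y), 42 mm high, in a black socket (face 68 mm above the bench) on a fixed grey control box 90 x 130 x 60 mm. Its top starts 125 to 131 mm above the bench, brass pins showing; home it is at 110.5 mm, on a hard stop. It only slides straight down, 7 N friction, stays where left. z is up.
- pump_knob_top (a point): Centre of the top of the hand pump's black mushroom knob, 38 mm across, on a 10 mm rod above a fixed square aluminium block 60 mm high (foot 100 x 70 mm). Its top stands 128 mm above the bench. It is sprung (about 1.5 N to start, 7 N fully down, 25 mm travel) and must not be pushed down.

How it is judged (in metres and radians):
At the end, for the whole second after the job is handed in: The proud lid is fully home on its pot (top within 3 mm of its home height of 112 mm), the relay is fully home in its socket (top within 3 mm of its home height of 110.5 mm), and the pump knob is up (height (world z) of lid_a_top below 0.115 m and height (world z) of relay_top below 0.1135 m and height (world z) of pump_knob_top above 0.118 m); the robot touches nothing.
It fails at once if the hand pump's knob is pushed down by more than 10 mm (height (world z) of pump_knob_top below 0.118 m).
It also fails if it takes over 32 s, if anything falls off the work surface, if the arm or the gripper's body presses on something with over 40 N, if the wrist force passes 120 N, or if a joint passes its speed limit or range.

### The arm

A 6-joint arm with a two-finger parallel gripper is mounted at the origin on the work surface. World frame = base frame: x ahead of the robot, y to its left, z up, the work surface at z = 0. Lengths are in mm, angles in rad, forces in N, time in s.
With the tool pointing down it reaches from about 150 to 775 mm from the base axis. Payload 6.1 kg.
Tool frame: the origin (TCP) lies between the finger pads; the fingertips stand 14 mm ahead of it and the grasp point (between the pads) lies 5 mm behind it; z points along the fingers, y is the direction in which the jaws open and shut (so a half turn about z gives the same grasp; the last joint's range is limited). The gripper opens to 85 mm and grips with 20 to 120 N. Pads are 22 mm wide; open, the fingers measure 114 mm over their backs; the gripper's body (76 mm by 85 mm) begins 54 mm behind the grasp point. The pads swing forward as they close: fully open they stand 13 mm farther back than shut.
Start: joints at [-1.21, 0.126, -0.04, 1.405, 0, 1.571], TCP at [185.33, -491.184, 245.295] pointing down, gripper open.
Joint ranges: [-2.72, 2.72], [-0.95, 1.95], [-1.27, 1.35], [-1.78, 2.02], [-1.46, 1.47], [-3.14, 3.14]. Speed limits (rad/s): [2.39, 2.39, 3.01, 3.14, 3.14, 3.14].

### API

Orientations are given as a unit quaternion [w, x, y, z].
In Python, from plant import env, viewer, finish_job, nets gives the robot as it stands.
- The arm moves only by the tool apply_moves, never from a script. Its argument "increments" is one flat list of numbers, 6 for each row, row after row: the shift along the tool's x, y, z in cm, then the turn, a rotation vector about the tool's x, y, z in degrees. In form: [x, y, z, ax, ay, az, x, y, z, ax, ay, az, ...]. A call has 1 to 12 rows; each row is the pose to reach, as a shift and turn from the pose measured when the call began, along the tool's axes at that moment; what a row does not reach only later rows make up. A row lasts 1/8 s, in which the tool goes at most 62.5 mm and 10.7 degrees, less where a joint would pass 70% of its speed; a pose out of reach is approached as far as the arm can. A call with a gripper value outside its range is refused whole. "grip" is the closure in counts, from 0 (fully open) to 255 (shut), set as the call begins (left out, the last holds). The fingers move at their own pace and stop on an object; "squeeze" is the grip in N (left out, the last holds). Time passes only in rows, so rows that repeat a pose let the fingers close. It gives the time, the measured TCP pose, the force and the opening at its end, in the units of the state.
- env.get_state(): the state, without advancing time (a new reading comes with each control period).
- viewer.camera(name): name is "scene" or "top"; returns a dict with "frame" (480x640x3 uint8, blue, green, red), "vertical_fov" (degrees; the focal length in pixels is half the picture's height over the tangent of half this angle, whatever the lens; pixels are square), "cx", "cy" (the principal point, pixels), "world_to_cam" (4x4, takes a point from world to camera coordinates). Camera axes: x right, y up, looking along -z (the intrinsics and any distortion apply to the point x, -y, -z); pixel columns grow to the right and rows downward; lengths in mm; the calibration is good to about 2 mm. A picture is of the moment at which its call begins. There is no depth.
- finish_job(): hands the job in, once; it reports no verdict.
Trained networks look in a picture, given as the dict that the camera call returned (one of the last four; its "shot" number tells which), for a name from the list of things; names that differ only in an ending like _2 or _b are one class to them, and where a whole thing is asked for, a point or a joint stands for the part that bears it (a point fixed in the world has none). Each returns a list of dicts, best first, with "p" (0 to 1); they miss things now and then, are a little off and sometimes report something else, mostly with a low value. They report only what shows in the picture. A call takes as long as a camera call.
- nets.boxes_of(picture, thing): "box" ([left, top, width, height] in pixels, round what is visible of it).
- nets.pinpoint(picture, thing): "xy" ([column, row] in pixels: a listed point, or the origin of a listed thing).
The state is a dict: "time_s": time; "q": joint angles; "qvel": joint speeds; "tau": joint torques, N m; "tcp_pos": TCP position; "ee_rot": TCP orientation; "force": force on the tool from outside, world axes, zero at the start; "moment": the same for the moment, N m; "opening": finger opening in mm.
Only numpy, scipy, OpenCV 4.12 (cv2) and the standard library are available. Lean on these libraries where they do the work, as an engineer would, in place of code of your own. Each camera call takes 0.05 s, during which the arm holds its last target.

## Working session

There is one attempt and no reset: what is moved stays moved. The work goes in short steps, Python scripts to look and compute and a tool call to move; the robot and the scene stay as the last step left them, time stands still between calls to the robot, and variables do not carry over. Pictures are saved under pics/ and viewed, and the job is handed in when it is done.

Besides the shell and the picture viewer there is one more tool, called after ">>>" by a JSON object that holds its "name" and its "arguments". apply_moves: Moves the arm, as the interface text tells. Its arguments: {"type":"object","properties":{"increments":{"type":"array"},"grip":{"type":"number"},"squeeze":{"type":"number"}},"required":["increments"]}

```bash
mkdir -p pics; ls
cat > h.py <<'E'
import numpy as np, cv2
from plant import env, viewer, finish_job, nets
def K(c):
    f=240/np.tan(np.radians(c["vertical_fov"])/2); return f,c["cx"],c["cy"]
def ray(c,uv):
    f,cx,cy=K(c); W=np.array(c["world_to_cam"]); R=W[:3,:3]; t=W[:3,3]
    d=np.array([(uv[0]-cx)/f,-(uv[1]-cy)/f,-1.]); return -R.T@t, R.T@d
def atz(c,uv,z):
    o,d=ray(c,uv); return o+d*(z-o[2])/d[2]
def proj(c,p):
    f,cx,cy=K(c); W=np.array(c["world_to_cam"]); q=W[:3,:3]@np.array(p,float)+W[:3,3]
    return np.array([cx+f*q[0]/-q[2], cy+f*(-q[1])/-q[2]])
def tri(c1,u1,c2,u2):
    o1,d1=ray(c1,u1);o2,d2=ray(c2,u2)
    A=np.stack([d1,-d2],1); s=np.linalg.lstsq(A,o2-o1,rcond=None)[0]
    a=o1+d1*s[0]; b=o2+d2*s[1]; return (a+b)/2, np.linalg.norm(a-b)
E
python3 - <<'E'
from h import *
print(env.get_state())
for n in ("scene","top"):
    c=viewer.camera(n); cv2.imwrite(f"pics/{n}0.png",c["frame"])
    print(n,{k:v for k,v in c.items() if k!="frame"})
    for t in ("lid_a_top","relay_top","pump_knob_top"):
        print(t,nets.pinpoint(c,t)); print(nets.boxes_of(c,t))
E
```

```text
pics
{'time_s': 0.0, 'q': array([-1.21001311e+00,  1.26381546e-01, -4.06235859e-02,  1.40540665e+00,
       -6.49817255e-06,  1.57078787e+00]), 'qvel': array([ 0.00035729, -0.00037018, -0.00132176,  0.00086154, -0.00011718,
       -0.00105681]), 'tau': array([-1.83239222e-04, -4.35913539e+01,  3.52925313e+01,  1.73064333e-02,
       -1.17508171e-04, -5.95833185e-06]), 'tcp_pos': array([ 185.18752373, -490.83170729,  244.52051697]), 'ee_rot': array([-7.94038943e-04,  9.83772428e-01,  1.79418945e-01, -1.48111372e-04]), 'force': array([ 0.12444849, -0.61001128,  0.2101495 ]), 'moment': array([ 0.00865039, -0.01601325, -0.01900449]), 'opening': 85.87388908457959}
scene {'vertical_fov': 47.34314530442564, 'cx': 316.3344526725598, 'cy': 238.51870210252386, 'world_to_cam': array([[-6.46179570e-01,  7.63092564e-01, -1.19038486e-02,
         3.69253248e+02],
       [-6.38789674e-01, -5.32254526e-01,  5.55565363e-01,
         2.68586827e+02],
       [ 4.17611920e-01,  3.66599043e-01,  8.31387651e-01,
        -1.27086745e+03],
       [ 0.00000000e+00,  0.00000000e+00,  0.00000000e+00,
         
[... 321 characters left out ...]
 {'vertical_fov': 53.37316084134805, 'cx': 328.53107312331565, 'cy': 247.56912979722802, 'world_to_cam': array([[ 2.39596460e-02, -9.98479058e-01,  4.96538538e-02,
        -4.11645758e+01],
       [ 9.85472142e-01,  3.19427191e-02,  1.66806235e-01,
        -5.74389500e+02],
       [-1.68138612e-01,  4.49358713e-02,  9.84738633e-01,
        -9.30625784e+02],
       [ 0.00000000e+00,  0.00000000e+00,  0.00000000e+00,
         1.00000000e+00]]), 'shot': 2}
lid_a_top [{'xy': [475.2, 306.6], 'p': 0.73}]
[{'box': [453.0, 281.9, 46.4, 49.8], 'p': 0.97}]
relay_top [{'xy': [241.1, 218.1], 'p': 0.67}]
[]
pump_knob_top [{'xy': [184.2, 299.7], 'p': 0.88}]
[{'box': [175.6, 292.1, 24.1, 16.3], 'p': 0.89}]
```

View pics/scene0.png

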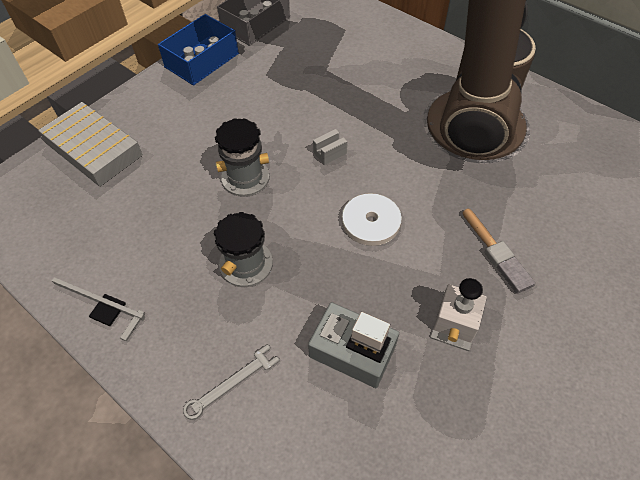

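View pics/top0.png

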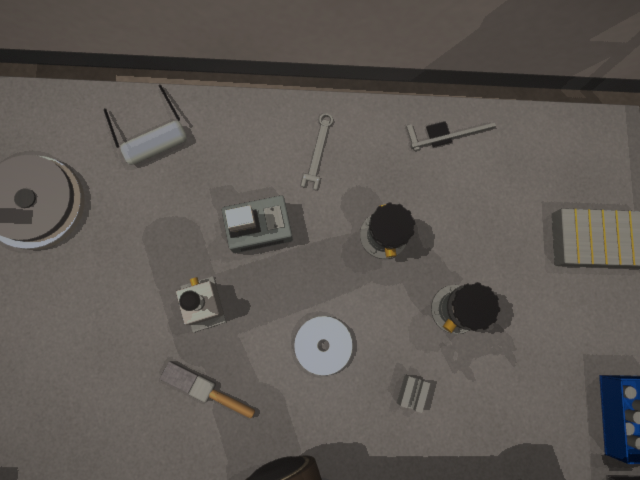

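Run:
```python
from h import *
a=cv2.imread("pics/scene0.png")[105:295,200:285]; b=cv2.imread("pics/top0.png")[190:345,350:510]
a=cv2.resize(a,None,fx=3,fy=3,interpolation=3); b=cv2.resize(b,None,fx=3,fy=3,interpolation=3)
o=np.zeros((600,800,3),np.uint8); o[:a.shape[0],:a.shape[1]]=a; o[:b.shape[0],300:300+b.shape[1]]=b
cv2.imwrite("pics/z0.png",np.clip(o*1.6,0,255).astype(np.uint8))
s=viewer.camera("scene");t=viewer.camera("top")
for n in("lid_a_top","lid_b_top","relay_top","pump_knob_top"):
    print(n,[(r['xy'],r['p']) for r in nets.pinpoint(s,n)],[(r['xy'],r['p']) for r in nets.pinpoint(t,n)])
    print('box',[(r['box'],r['p']) for r in nets.boxes_of(s,n)],[(r['box'],r['p']) for r in nets.boxes_of(t,n)])
for n,u,v in (("far",(237,131),(475.2,306.6)),("near",(240,229),(391.5,227)),("relay",(371.5,328),(241,218)),("relay",(374.8,326),(241,218)),("knob",(470,287),(190,300)),("knobnet",(469,284.6),(184.2,299.7))):
    print(n,tri(s,u,t,v))
```

```text
lid_a_top [] [([477.5, 304.7], 0.96)]
box [([218.5, 116.3, 43.4, 40.6], 0.7)] [([450.4, 280.8, 46.3, 48.6], 0.66)]
lid_b_top [([239.2, 232.6], 0.59)] [([390.1, 221.3], 0.76)]
box [([213.9, 210.1, 48.8, 45.9], 0.75), ([215.6, 115.4, 46.4, 41.9], 0.26)] [([369.4, 202.1, 48.0, 44.4], 0.94)]
relay_top [([374.1, 325.8], 0.93)] [([392.6, 222.4], 0.38)]
box [([356.9, 311.6, 30.6, 43.0], 0.9)] [([228.9, 208.2, 28.4, 22.2], 0.86)]
pump_knob_top [([469.7, 285.0], 0.93), ([378.1, 325.9], 0.55)] [([184.9, 299.3], 0.91)]
box [([458.1, 280.0, 30.2, 20.4], 0.66)] [([174.9, 289.8, 26.1, 22.9], 0.76)]
far (array([ 458.45798573, -296.14974861,  138.70331155]), np.float64(1.6548357829728346))
near (array([ 609.73692751, -144.29394147,  109.91385419]), np.float64(0.33491682939719547))
relay (array([615.15132147, 149.60945674, 113.53626845]), np.float64(5.156704950798767))
relay (array([612.68195207, 150.80304196, 119.51191212]), np.float64(9.802889414527362))
knob (array([456.50318621, 231.9093547 , 121.24670817]), np.float64(2.4077992409934783))
knobnet (array([458.57062652, 234.38544256, 134.24712521]), np.float64(8.27873234128256))
```

View pics/z0.png

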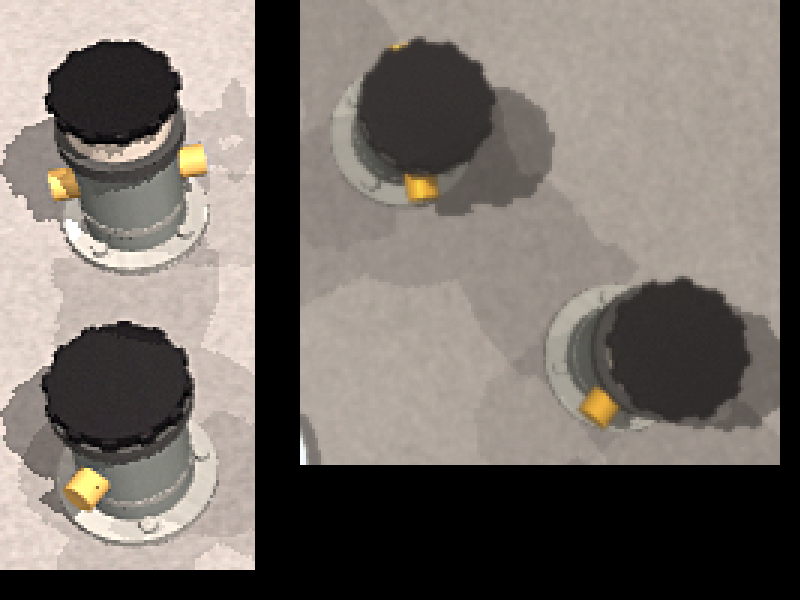

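The scene view shows the proud lid at about (237,131), with its white skirt showing. The seated lid is at about (240,229), the relay at (372,328) and the knob at (470,287). In the top view the proud lid is at (475,307) and the relay at (241,218). The proud lid works out at about (458,-296). I'll shut the gripper and move above it.

>>> {"name": "apply_moves", "arguments": {"increments": [4, -1, 0, 0, 0, 0, 8, -2, 0, 0, 0, 0, 12.2, -3.2, 0, 0, 0, 0, 16.2, -4.3, 0, 0, 0, 0, 20.2, -5.4, 0, 0, 0, 0, 24.3, -6.5, 0, 0, 0, 0, 28.3, -7.5, 1, 0, 0, 0, 32.4, -8.6, 3, 0, 0, 0, 32.4, -8.6, 5, 0, 0, 0, 32.4, -8.6, 7, 0, 0, 0, 32.4, -8.6, 7, 0, 0, 0], "grip": 255, "squeeze": 40}}

```text
time_s: 2.98
tcp_pos: [457.4, -295.7, 173.8]
ee_rot: [-0.001, 0.984, 0.18, -0.001]
force: [0.4, 0.4, 1.0]
opening: -0.1
```

Run:
```python
from h import *
from scipy.spatial.transform import Rotation as R
s=viewer.camera("scene");t=viewer.camera("top")
st=env.get_state();print(st['time_s'],st['tcp_pos'],st['force'],st['opening'])
q=st['ee_rot'];print(R.from_quat([*q[1:],q[0]]).as_matrix().round(4))
o=np.hstack([cv2.resize(s['frame'][90:390,180:500],(400,375)),cv2.resize(t['frame'][180:360,220:520],(400,240)) if 0 else cv2.resize(t['frame'][150:450,200:520],(400,375))])
cv2.imwrite("pics/z1.png",o)
# relay top corners test
a=cv2.resize(s['frame'][300:365,340:405],(390,390),interpolation=2);b=cv2.resize(t['frame'][195:260,210:275],(390,390),interpolation=2)
cv2.imwrite("pics/z2.png",np.hstack([a,b]))
```

```text
3.075 [ 458.12938912 -296.44656548  175.85372101] [ 0.74741749 -0.52193655  0.15378371] 0.019996874702090994
[[ 9.357e-01  3.529e-01  2.000e-04]
 [ 3.529e-01 -9.357e-01 -1.000e-04]
 [ 1.000e-04  2.000e-04 -1.000e+00]]
```

View pics/z1.png

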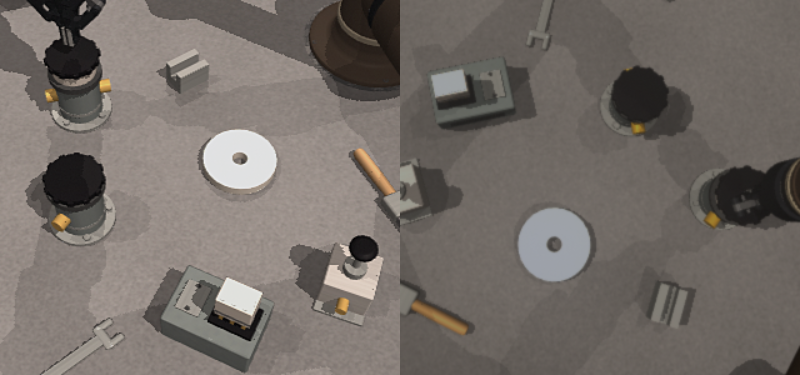

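View pics/z2.png

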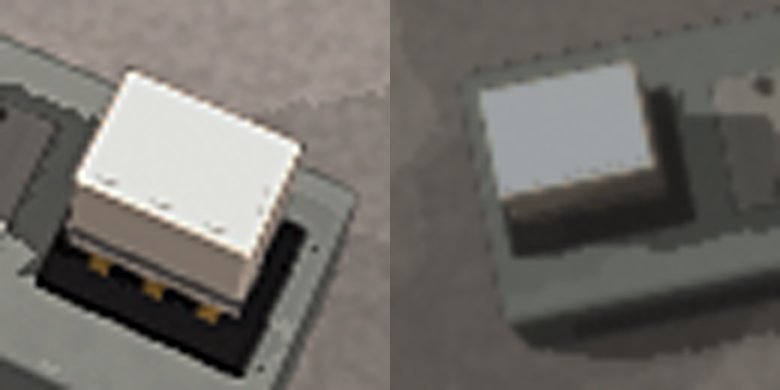

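The gripper is over the proud lid. Its tips show at about (68,45) in the left panel, on the lid. Pressing in stages.

>>> {"name": "apply_moves", "arguments": {"increments": [0, 0, 1, 0, 0, 0, 0, 0, 2, 0, 0, 0, 0, 0, 2.5, 0, 0, 0, 0, 0, 3, 0, 0, 0, 0, 0, 3.5, 0, 0, 0, 0, 0, 4, 0, 0, 0, 0, 0, 4.4, 0, 0, 0, 0, 0, 4.6, 0, 0, 0, 0, 0, 4.8, 0, 0, 0, 0, 0, 4.8, 0, 0, 0]}}

```text
time_s: 4.32
tcp_pos: [457.9, -296.4, 128.2]
ee_rot: [0.0, 0.984, 0.179, 0.0]
force: [-2.0, 1.5, 5.1]
opening: -0.3
```

Run:
```python
from h import *
s=viewer.camera("scene");t=viewer.camera("top")
u,v=(371.5,327.3),(239.7,216.6)
print(tri(s,u,t,v))
for z in(125,131):print(atz(s,u,z),atz(t,v,z))
st=env.get_state();print(st['time_s'],st['tcp_pos'],st['force'],st['opening'])
cv2.imwrite("pics/z3.png",cv2.resize(s['frame'][80:290,180:320],(560,600)[::1]*1 if 0 else (400,600)))
```

```text
(array([616.58312006, 150.80157171, 120.02097467]), np.float64(4.04001451603373))
[617.6198133  153.64916674 125.        ] [616.4244321  148.31916008 125.        ]
[620.08524136 154.97179199 131.        ] [615.03543644 147.44707089 131.        ]
4.425 [ 457.90590107 -296.38650012  128.23234841] [-3.01141928  1.93185768  5.03144557] 0.19258359012531887
```

View pics/z3.png

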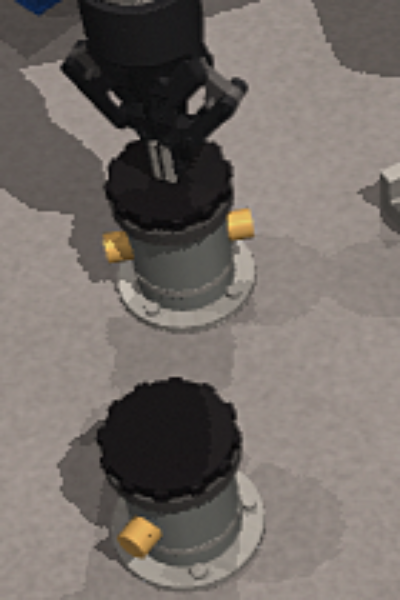

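The fingertips rest on the lid at about (165,180) and only a dark rim shows below it. The force is just the sliding friction (5 N), so the lid isn't on its stop yet. Pressing on.

>>> {"name": "apply_moves", "arguments": {"increments": [0, 0, 0.2, 0, 0, 0, 0, 0, 0.4, 0, 0, 0, 0, 0, 0.6, 0, 0, 0, 0, 0, 0.6, 0, 0, 0]}}

```text
time_s: 4.92
tcp_pos: [457.9, -296.5, 125.8]
ee_rot: [0.001, 0.984, 0.179, 0.001]
force: [-8.2, 5.7, 24.8]
opening: 0.0
```

The lid is on its stop: force is up to 25 N and the tip is at about 112 mm. Lifting, then crossing to the relay at about (616,151).

>>> {"name": "apply_moves", "arguments": {"increments": [0, 0, -3, 0, 0, 0, 0, 0, -7, 0, 0, 0, 0, 0, -7, 0, 0, 0, 3.4, -4, -7, 0, 0, 0, 6.8, -8, -7, 0, 0, 0, 10.2, -12.1, -7, 0, 0, 0, 13.6, -16.1, -7, 0, 0, 0, 17, -20.2, -7, 0, 0, 0]}}

```text
time_s: 5.92
tcp_pos: [545.9, -45.7, 194.4]
ee_rot: [0.001, 0.984, 0.179, 0.001]
force: [1.0, -0.6, 0.5]
opening: -0.2
```

Run:
```python
from h import *
from scipy.spatial.transform import Rotation as R
st=env.get_state();q=st['ee_rot'];M=R.from_quat([*q[1:],q[0]]).as_matrix()
print(st['time_s'],st['tcp_pos'],st['force']);print(M.T@(np.array([616.3,151,170])-st['tcp_pos']))
```

```text
5.925 [545.85346865 -45.67138291 194.39642542] [ 1.02547066 -0.58444791  0.49841869]
[ 135.25777375 -159.24584008   24.15842014]
```

>>> {"name": "apply_moves", "arguments": {"increments": [3.4, -4, 0, 0, 0, 0, 6.8, -8, 0, 0, 0, 0, 10.2, -12, 0, 0, 0, 0, 13.5, -15.9, 0.5, 0, 0, 0, 13.5, -15.9, 1.5, 0, 0, 0, 13.5, -15.9, 2.4, 0, 0, 0, 13.5, -15.9, 2.4, 0, 0, 0]}}

```text
time_s: 6.8
tcp_pos: [615.2, 149.4, 168.7]
ee_rot: [0.001, 0.984, 0.179, -0.001]
force: [-0.1, -0.7, 0.2]
opening: 0.6
```

Run:
```python
from h import *
s=viewer.camera("scene");t=viewer.camera("top")
st=env.get_state();print(st['time_s'],st['tcp_pos'],st['force'])
p=np.array(st['tcp_pos']);p[2]-=14
print(proj(s,p),proj(t,p),proj(s,[*p[:2],128]),proj(t,[*p[:2],128]))
a=cv2.resize(s['frame'][250:400,280:430],(400,400));b=cv2.resize(t['frame'][150:300,170:320],(400,400))
cv2.imwrite("pics/z4.png",np.hstack([a,b]))
cv2.imwrite("pics/z5.png",cv2.resize(s['frame'][80:290,180:320],(400,600)))
```

```text
6.9 [615.89556209 149.46842006 170.29198565] [ 1.02224373 -0.05644915 -0.1043481 ]
[371.46423091 316.16607638] [236.76734821 212.91443723] [370.15933127 324.11823916] [238.85939562 216.4852312 ]
```

View pics/z4.png

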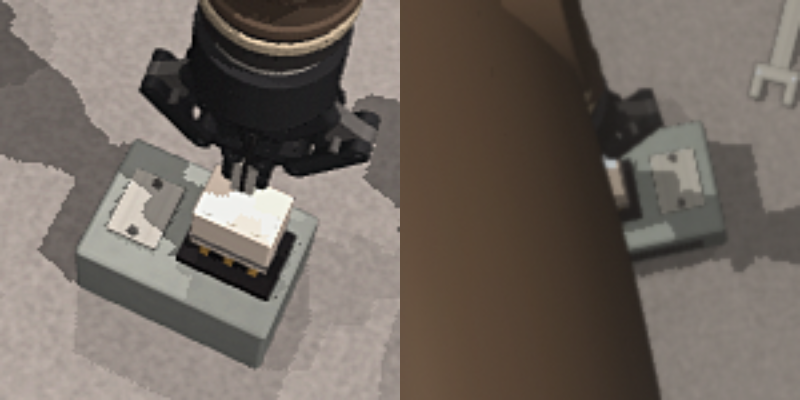

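View pics/z5.png

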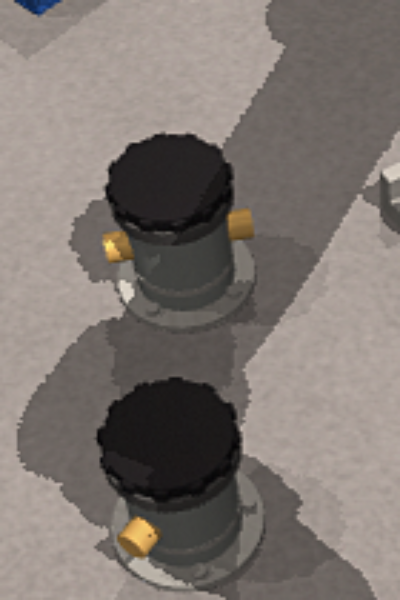

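The lid at (170,180) shows no skirt now. The fingertips are above the relay's white top, at about (245,185) in the left panel. Pressing.

>>> {"name": "apply_moves", "arguments": {"increments": [0, 0, 1, 0, 0, 0, 0, 0, 2, 0, 0, 0, 0, 0, 2.6, 0, 0, 0, 0, 0, 3.1, 0, 0, 0, 0, 0, 3.6, 0, 0, 0, 0, 0, 4.1, 0, 0, 0, 0, 0, 4.5, 0, 0, 0, 0, 0, 4.8, 0, 0, 0, 0, 0, 4.8, 0, 0, 0]}}

```text
time_s: 8.02
tcp_pos: [615.7, 149.2, 124.0]
ee_rot: [0.001, 0.984, 0.179, 0.001]
force: [-5.3, -1.9, 10.4]
opening: -0.2
```

>>> {"name": "apply_moves", "arguments": {"increments": [0, 0, 0.2, 0, 0, 0, 0, 0, 0.3, 0, 0, 0, 0, 0, 0.3, 0, 0, 0]}}

```text
time_s: 8.4
tcp_pos: [615.7, 149.2, 123.9]
ee_rot: [0.001, 0.984, 0.179, 0.002]
force: [-7.0, -1.5, 16.6]
opening: 0.1
```

The force is rising and the tool has stopped moving, with the tip at about 110 mm, so the relay is on its stop. Lifting clear, moving toward +x/-y away from the pump, then looking.

>>> {"name": "apply_moves", "arguments": {"increments": [0, 0, -3, 0, 0, 0, 0, 0, -7, 0, 0, 0, 0, 0, -10, 0, 0, 0, -4, 4, -10, 0, 0, 0, -8, 8, -10, 0, 0, 0, -12, 12, -10, 0, 0, 0, -16, 16, -10, 0, 0, 0, -20, 20, -10, 0, 0, 0, -20, 20, -10, 0, 0, 0]}}

```text
time_s: 9.52
tcp_pos: [496.8, -110.9, 224.1]
ee_rot: [0.002, 0.984, 0.176, 0.003]
force: [0.3, 1.0, -1.3]
opening: 0.1
```

Run:
```python
from h import *
s=viewer.camera("scene");t=viewer.camera("top")
st=env.get_state();print(st['time_s'],st['tcp_pos'],st['force'])
cv2.imwrite("pics/s6.png",s['frame'])
cv2.imwrite("pics/z6.png",np.hstack([cv2.resize(s['frame'][250:400,300:500],(533,400)),cv2.resize(t['frame'][180:340,150:256],(265,400))]))
for n in("relay_top","pump_knob_top","lid_a_top"): print(n,nets.pinpoint(s,n),nets.pinpoint(t,n))
```

```text
9.625 [ 498.18781245 -108.53069654  223.90673156] [-0.09098009  0.38869319  0.96969962]
relay_top [{'xy': [371.3, 330.0], 'p': 0.71}] [{'xy': [243.5, 220.0], 'p': 0.67}]
pump_knob_top [{'xy': [468.3, 284.4], 'p': 0.92}] [{'xy': [186.1, 299.4], 'p': 0.6}]
lid_a_top [{'xy': [240.4, 138.4], 'p': 0.82}] []
```

View pics/s6.png

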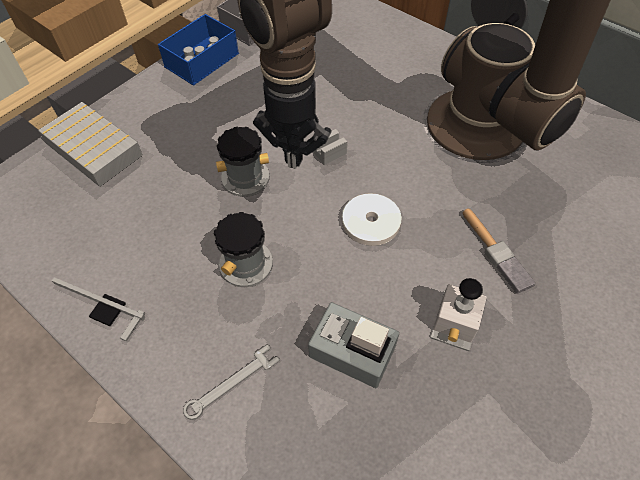

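View pics/z6.png

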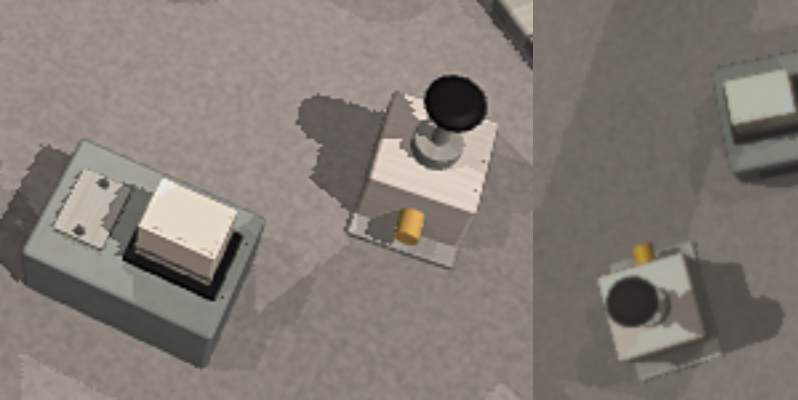

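The relay at (371,332) is down in its socket with no pins showing. The knob is still up at (470,287), the lid at (240,145) is seated, and the arm is clear of everything. Handing in.

Run:
```python
from h import *
print(finish_job())
```

```text
the job is handed in; nothing more can be done
None
```

I pressed the proud filter lid and the relay down onto their hard stops with the shut gripper, then lifted clear and handed the job in at about 9.6 s. The hand-in gives no verdict.

- **Lid:** at about (458, -296), the force rose to 25 N with the fingertips at about 112 mm, its home height. No white skirt shows in the pictures taken afterwards.
- **Relay:** at about (616, 150), the tool stopped moving and the force rose to 17 N with the fingertips at about 110 mm (home is 110.5 mm). No brass pins show in the last picture.
- **Pump knob:** I did not touch it, and it looks unchanged in the last picture.
- **Arm:** it is well clear of everything, with a force reading near zero.
- **Disagreements:** the networks' points were unreliable for the relay and knob. Their rays from the two views missed by 8 to 10 mm, and one relay report landed on the other lid. I used positions read from the pictures instead; for the relay these still missed by about 4 mm, well within its top. At the end, the proud lid was not found in the top view.

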